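# Wedge an electrode with a taper feeler blade by feel

## Robot

A 6-joint arm with a two-finger parallel gripper is mounted at the origin on the work surface. World frame = base frame: x ahead of the robot, y to its left, z up, the work surface at z = 0. Lengths are in mm, angles in rad, forces in N, time in s.
With the tool pointing down it reaches from about 300 to 775 mm from the base axis. Payload 14.6 kg.
Tool frame: the origin (TCP) lies on the centre line of the jaws, within the pads' length; the fingertips stand manip.tcp_to_tips ahead of it and the grasp point (between the pads) lies 5 mm behind it (manip.tcp_to_tips is the distance from the TCP to the fingertips, in mm); z points along the fingers, y is the direction in which the jaws open and shut (so a half turn about z gives the same grasp; the last joint's range is limited). The gripper opens to 94 mm and grips with 3 to 60 N. Pads are 16 mm wide; open, the fingers measure 119 mm over their backs; the gripper's body (75 mm by 177 mm) begins 78 mm behind the grasp point.
Start: joints at [1.189, 0.3, 1.521, -0, 1.321, -0.067], TCP at [170.292, 522.963, 219.446] pointing down, gripper open.
Joint ranges: [-3.03, 3.03], [-0.79, 2.21], [0.23, 2.52], [-1.04, 4.18], [0, 3.07], [-2.55, 2.55]. Speed limits (rad/s): [2.22, 2.22, 2.57, 3.14, 3.14, 3.14].

## Interface

Orientations are given as [roll, pitch, yaw] about the fixed x, y, z axes, in that order (R = Rz(yaw) Ry(pitch) Rx(roll)).
In Python, from cell import manip, optics, workorder gives the robot as it stands. The module is installed in compiled form; this text tells all that it offers.
- The arm moves only by the tool jog_arm, never from a script. Its argument "deltas" is text: rows parted by semicolons, each of 5 numbers parted by spaces: the shift along the tool's x, y, z in mm, then the turn about the tool's z in rad, then the finger opening in mm, from 0 to 94. In form: tx ty tz twist grip; .... A call has exactly 10 rows; each row is the pose to reach, as a shift and turn from the pose commanded when the call began, along the tool's axes at that moment; what a row does not reach only later rows make up. A row lasts 1/8 s, in which the tool goes at most 62.5 mm and 10.7 degrees, less where a joint would pass 70% of its speed; a pose out of reach is approached as far as the arm can. A call with a gripper value outside its range is refused whole. The fingers move at their own pace and stop on an object; "squeeze" is the grip in N (left out, the last holds). Time passes only in rows, so rows that repeat a pose let the fingers close, or fill a call up. It gives the time, the measured TCP pose, the force and the opening at its end, in the units of the state.
- manip.read_state(): the state, without advancing time (a new reading comes with each control period).
- optics.camera(name): name is "scene" or "top"; returns (picture, depth): 480x640x3 uint8, red, green, blue; 480x640 float32, mm along the optical axis (not along the pixel's ray), 0 where there is no reading.
- optics.get_calibration(name): a dict with "intrinsics" (3x3 intrinsics, pixels), "R" (3x3) and "t" (3): a world point X has camera coordinates R X + t. Camera axes: x right, y down, z forward; pixel columns grow to the right and rows downward; lengths in mm; the calibration is good to about 2 mm. A picture is of the moment at which its call begins. get_calibration takes no time and is no camera call.
- workorder.sign_off(): hands the job in, once; it reports no verdict.
The state is a dict: "clock": time; "joints": joint angles; "qd": joint speeds; "effort": joint torques, N m; "eef_pos": TCP position; "eef_rot": TCP orientation; "wrist_force": force on the tool from outside, world axes, zero at the start; "moment": the same for the moment, N m; "finger_gap": finger opening in mm.
Only numpy, scipy, OpenCV 4.12 (cv2) and the standard library are available. Lean on these libraries where they do the work, as an engineer would, in place of code of your own. Each camera call takes 0.05 s, during which the arm holds its last target.

## Task

Take the yellow-handled taper blade out of the red rack and slide it, thin end down and flat side lying against the copper plate, into the gap between the plate and the steel spring nose, until you feel it firmly snug: a downward push of about 8 newtons. Then let go and leave it standing upright, wedged there. Do not drop it in or force it (the plate must never take more than 20 newtons), and leave the other things on the bench where they are.

Things in the scene. Friction and masses are not known exactly. Their poses are not given: they have to be found in the camera images.
- blade: Steel wedge under a yellow handle, 90 g, hanging upright in one of the rack's two places. Origin: centre of the handle's underside (starts 80 mm above the bench); z up. Handle 40 (x) by 18 (y) by 60 mm high. Wedge 22 mm wide (x), 64 mm long, pointing down: flat side in the plane y = -9 mm; sloping side from y = -5 mm at the tip (4 mm thick) to y = +9 mm at the handle (18 mm thick).
- blade_tip (a point): Tip of the blade: middle of the lower edge of its flat side, 64 mm below the handle's underside.
- blade_handle (a point): Point in the middle of the yellow handle, 45 mm above its underside (15 mm below its top): a good place to grasp across the 18 mm thickness (the blade's y).
- rack: Fixed red plastic rack, 170 (x) by 70 (y) by 80 mm high, with two rectangular places 28 (x) by 24 mm (y) through its top, at x = -42 and +42 mm. Origin: centre of its underside. Blade and strip hang in them by their handles' undersides, turned as the rack is to within 0.03 rad.
- strip: Blue-handled brass strip hanging in the rack's other place; a bystander, leave it there. Origin: centre of its handle's underside; handle 40 by 18 by 45 mm, strip 22 by 6 mm, 60 mm long.
- holder: Fixed electrode holder, grey base 100 (x) by 170 mm (y), 12 mm thick. Origin: on the bench, below the middle of the copper plate's working face. That face is the vertical plane y = 0, looking to +y, 60 mm wide, from 12 to 73 mm above the bench (plate 8 mm thick, white backing behind it). The blade goes in with its x and y axes along the holder's (flat side towards -y).
- gap (a point): On the copper plate's face, level with the spring nose's axis, 68 mm above the bench. The nose faces it from +y: a level steel bar 36 mm long (along x), 10 mm thick, on a black block 78 mm high standing 38 mm behind the bar's axis. The free gap, plate to nose, is 6 to 12.5 mm, different each time and not told. The nose springs back in +y, 3.5 N per mm, up to 12 mm.
- floor (a point): Floor under the gap: holder base top, 12 mm above the bench, at the plate's foot; the snug blade does not reach it. Friction keeps a snug blade where it is left. With the flat side lying on the plate, each newton of downward push gives about 0.6 newton of side force on the plate; with the blade held off the plate, more.
- beaker: Glass beaker, 68 mm wide, 85 mm high; bystander. Origin: centre of its underside.
- dish: White evaporating dish, 84 mm wide, 28 mm high; bystander. Origin: centre of its underside.
- burner: Gas burner (off, no hose) with a blue foot 84 mm wide, 134 mm high; bystander. Origin: centre of its underside.
Mind the look-alikes: they are no part of the job. Of the things like the blade, leave any that is green or white; of the rest the larger one is meant.

How it is judged (in metres and radians):
On the way, in this order (a step that is already met when the one before it is completed fails the run):
1. the blade, held by the fingers, is clear of the rack (height (world z) of blade_tip above 0.082 m and contact force between the fingers and blade above 0.5 N), for 0.1 s.
2. the blade, still held, is in the gap and its flat side bears on the plate with more than 1 N (contact force between the fingers and blade above 0.5 N and z of blade_tip in the frame of holder below 0.062 m and x of blade_tip in the frame of holder between -0.012 and 0.012 m and contact force between blade and holder above 1 N), for 0.1 s.
At the end, for the whole second after the job is handed in: The blade stands released, at rest, upright within 0.1 rad, flat side on the copper plate (tip within 3 mm of its face, within 12 mm of its middle sideways, at least 6 mm below the nose's axis, off the bottom), bearing on it with 2.5 to 7.5 N: neither loose nor forced (x of blade_tip in the frame of holder between -0.012 and 0.012 m and y of blade_tip in the frame of holder between -0.003 and 0.003 m and z of blade_tip in the frame of holder between 0.013 and 0.062 m and angle between blade's own z axis and vertical below 0.1 rad and contact force between blade and holder between 2.5 and 7.5 N and linear speed of blade below 0.01 m/s and contact force between the fingers and blade below 0.05 N); the robot touches nothing.
It fails at once if the blade presses on the holder with more than 20 N (contact force between blade and holder above 20 N).
It fails at once if the blade is dropped: it moves faster than 0.25 m/s without being held (linear speed of blade above 0.25 m/s and contact force between the fingers and blade below 0.05 N).
It fails at once if the blue-handled strip is moved more than 15 mm (distance of strip from where it was at the start of the episode above 0.015 m).
It fails at once if the beaker, the dish or the burner is moved more than 20 mm (distance of any of beaker, dish, burner from where it was at the start of the episode above 0.02 m).
It also fails if it takes over 62 s, if anything falls off the work surface, if the arm or the gripper's body presses on something with over 40 N, if the wrist force passes 120 N, or if a joint passes its speed limit or range.

## Working session

There is one attempt and no reset: what is moved stays moved. The work goes in short steps, Python scripts to look and compute and a tool call to move; the robot and the scene stay as the last step left them, time stands still between calls to the robot, and variables do not carry over. Pictures are saved under pics/ and viewed, and the job is handed in when it is done.

Besides the shell and the picture viewer there is one more tool, called after "Request:" as name(argument=value, ...), one argument or row to a line, values as JSON. jog_arm: Moves the arm, as the interface text tells. Its arguments: {"type":"object","properties":{"deltas":{"type":"string"},"squeeze":{"type":"number"}},"required":["deltas"]}

```bash
mkdir -p pics; ls; python3 - <<'E'
from cell import manip, optics, workorder
import cv2,numpy as np,pickle
s=manip.read_state();print(s);print(manip.tcp_to_tips)
for n in("scene","top"):
    p,d=optics.camera(n);c=optics.get_calibration(n);print(n,c)
    cv2.imwrite(f"pics/{n}0.png",p[:,:,::-1]);np.savez(f"{n}0.npz",p=p,d=d,K=c["intrinsics"],R=c["R"],t=c["t"])
E
```

```text
pics
{'clock': 0.0, 'joints': array([ 1.18942444e+00,  3.00497558e-01,  1.52156975e+00, -3.64456051e-05,
        1.32073746e+00, -6.66088910e-02]), 'qd': array([ 1.10257068e-03, -5.08892405e-05, -6.46632395e-04,  8.11715864e-04,
        3.34486935e-04, -1.77816891e-05]), 'effort': array([ 1.73451699e-03, -5.31806266e+01, -3.52745068e+01,  7.08763953e-02,
        2.43299321e-02, -1.34949869e-04]), 'eef_pos': array([170.19695805, 522.73814782, 218.87661268]), 'eef_rot': array([-3.14038087e+00, -4.54552489e-05,  2.82683867e+00]), 'wrist_force': array([0.0563593 , 0.52767968, 0.36555939]), 'moment': array([0.0192502 , 0.02622514, 0.0093809 ]), 'finger_gap': 94.20415889751246}
14.0
scene {'intrinsics': array([[480.92195301,   0.        , 318.65556067],
       [  0.        , 480.92195301, 239.54989766],
       [  0.        ,   0.        ,   1.        ]]), 'R': array([[-0.79176323,  0.61073509, -0.01066009],
       [ 0.49145345,  0.6265673 , -0.60488588],
       [-0.36274576, -0.48416534, -0.79624081]]), 't': array([ 525.10119228, -176.6665159 , 1163.06887791])}
top {'intrinsics': array([[567.47027463,   0.        , 317.29826213],
       [  0.        , 567.47027463, 237.29179007],
       [  0.        ,   0.        ,   1.        ]]), 'R': array([[ 5.08848095e-03, -9.99986952e-01, -4.51748972e-04],
       [-9.81567868e-01, -4.90844642e-03, -1.91050851e-01],
       [ 1.91046141e-01,  1.41558089e-03, -9.81580037e-01]]), 't': array([ -60.64793036,  588.7658234 , 1264.58014073])}
```

View pics/scene0.png

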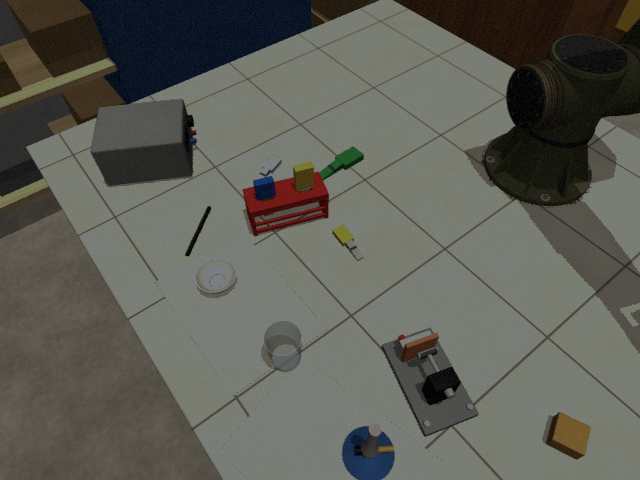

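View pics/top0.png

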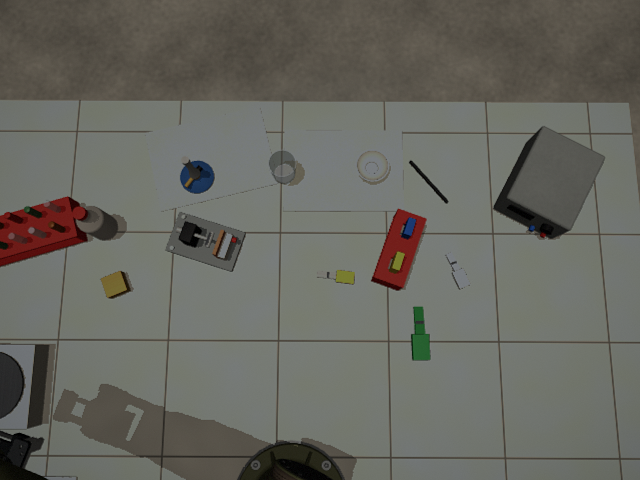

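```bash
python3 - <<'E'
import cv2,numpy as np
t=cv2.imread("pics/top0.png");s=cv2.imread("pics/scene0.png")
cv2.imwrite("pics/c_rack_top.png",cv2.convertScaleAbs(cv2.resize(t[200:300,310:440],None,fx=6,fy=6,interpolation=cv2.INTER_CUBIC),alpha=1.5))
cv2.imwrite("pics/c_rack_sc.png",cv2.convertScaleAbs(cv2.resize(s[140:260,230:370],None,fx=5,fy=5,interpolation=cv2.INTER_CUBIC),alpha=1.5))
cv2.imwrite("pics/c_hold_top.png",cv2.convertScaleAbs(cv2.resize(t[205:280,160:255],None,fx=8,fy=8,interpolation=cv2.INTER_CUBIC),alpha=1.5))
cv2.imwrite("pics/c_hold_sc.png",cv2.convertScaleAbs(cv2.resize(s[320:440,375:485],None,fx=5,fy=5,interpolation=cv2.INTER_CUBIC),alpha=1.5))
E
```

```text
(no output)
```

View pics/c_rack_top.png

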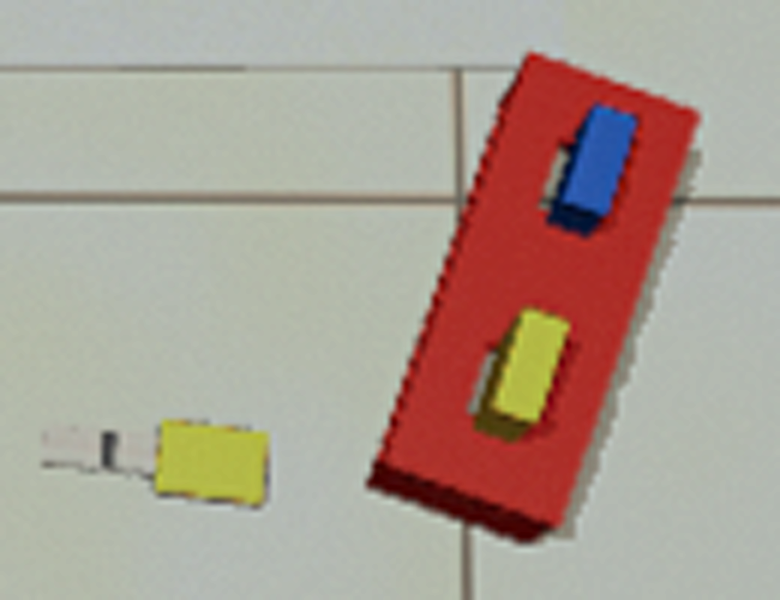

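View pics/c_rack_sc.png

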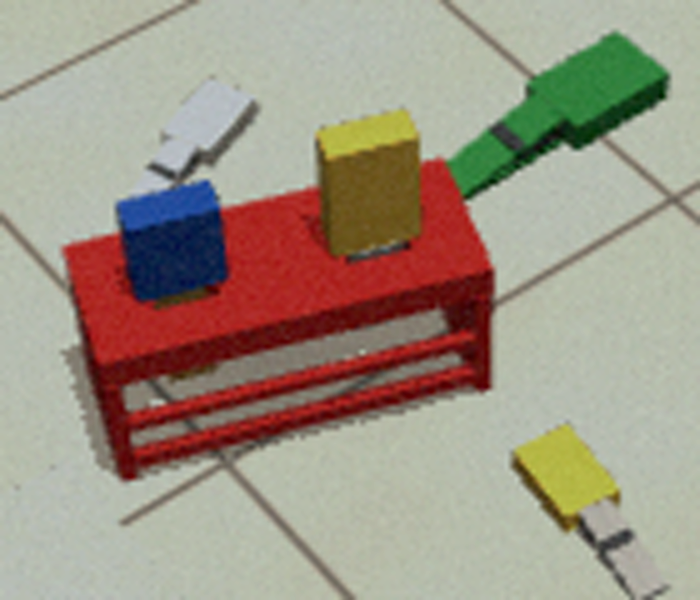

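View pics/c_hold_top.png

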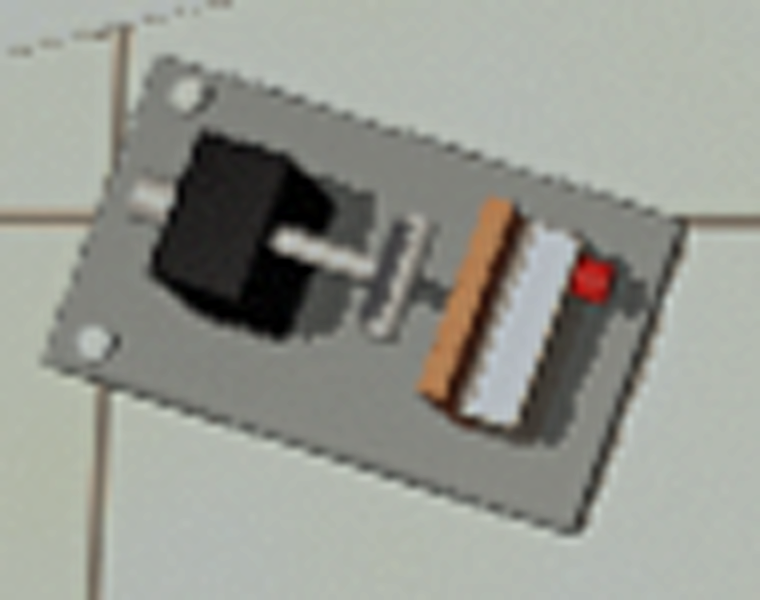

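View pics/c_hold_sc.png

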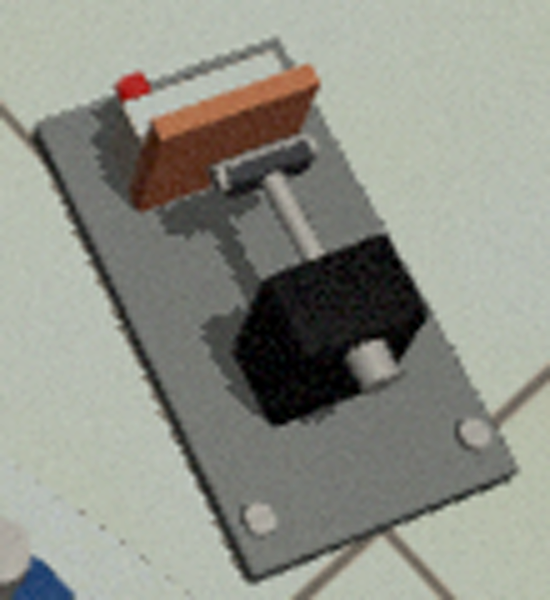

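```bash
cat > h.py <<'E'
import numpy as np,cv2
def load(n):
    f=np.load(n+".npz");return f
def proj(f,X):
    X=np.atleast_2d(X);c=X@f["R"].T+f["t"];q=c@f["K"].T;return q[:,:2]/q[:,2:]
def ray(f,u,v,z):
    d=f["R"].T@np.linalg.inv(f["K"])@np.array([u,v,1.]);C=-f["R"].T@f["t"]
    return C+d*(z-C[2])/d[2]
def cloud(f,u0,u1,v0,v1):
    v,u=np.mgrid[v0:v1,u0:u1];d=f["d"][v0:v1,u0:u1].astype(float);m=d>0
    x=np.stack([u[m]*d[m],v[m]*d[m],d[m]],1)@np.linalg.inv(f["K"]).T
    return (x-f["t"])@f["R"],f["p"][v0:v1,u0:u1][m].astype(int)
E
python3 - <<'E'
from h import *
T=load("top0");S=load("scene0")
for n,f,bx in(("top",T,(310,440,200,300)),("scene",S,(230,370,140,260))):
    print(n,"C",-f["R"].T@f["t"])
    X,c=cloud(f,*bx);r,g,b=c.T
    for nm,m,zr in(("yellow",(r>1.8*b)&(g>1.5*b)&(X[:,2]>80),(133,147)),("blue",(b>1.6*r)&(b>1.3*g)&(X[:,2]>80),(118,132)),("red",(r>2.2*g)&(r>2.2*b),(74,86))):
        z=X[m,2];k=m&(X[:,2]>zr[0])&(X[:,2]<zr[1]);
        rect=cv2.minAreaRect(X[k,:2].astype(np.float32));print(nm,m.sum(),k.sum(),np.percentile(z,[1,50,99]),"med z",np.median(X[k,2]),rect,X[k].mean(0))
E
```

```text
top C [ 336.62906462  -59.54732898 1353.74343472]
yellow 226 157 [ 81.76757609 138.56307326 145.16158465] med z 139.82639023526946 ((523.2312622070312, -233.10150146484375), (18.04324722290039, 41.343143463134766), 70.68330383300781) [ 522.14530524 -232.53077403  139.66514778]
blue 177 140 [ 91.62339269 124.26625491 130.44546924] med z 125.39972481468367 ((601.4493408203125, -261.8991394042969), (17.203697204589844, 40.63912582397461), 71.76237487792969) [ 601.11467788 -261.59604159  125.29304658]
red 1966 1723 [15.90923194 79.82089059 86.35855926] med z 80.18000428520521 ((562.1768188476562, -246.75460815429688), (69.62842559814453, 170.3917236328125), 70.10016632080078) [ 559.18114956 -244.86548118   80.15280921]
scene C [924.47749577 353.11338035 824.81745567]
yellow 504 147 [ 80.46202095 118.21951848 141.19467445] med z 138.70269972089034 ((523.279541015625, -230.85874938964844), (19.12203025817871, 40.351173400878906), 66.15731811523438) [ 524.44283478 -229.4653023   138.33172403]
blue 383 151 [ 81.43997193 111.55761259 126.3784364 ] med z 123.50618822760465 ((602.4892578125, -260.2576904296875), (20.24867057800293, 39.192813873291016), 73.11100769042969) [ 602.9816733  -258.94882903  123.31790669]
red 2433 1441 [ 7.45336194 77.52132172 82.12168284] med z 79.18698121685463 ((563.0281982421875, -245.29864501953125), (74.2914047241211, 169.50112915039062), 69.86544799804688) [ 568.95530012 -237.91812752   79.0785261 ]
```

```bash
python3 - <<'E'
from h import *
T=load("top0");S=load("scene0")
for n,f,bx in(("top",T,(160,255,205,280)),("scene",S,(375,485,320,440))):
    X,c=cloud(f,*bx);r,g,b=c.T
    m=(r>1.5*g)&(g>1.2*b)&(X[:,2]>20)
    print(n,m.sum(),np.percentile(X[m,2],[1,50,99]))
    k=m&(X[:,2]>69);print("cu top",k.sum(),cv2.minAreaRect(X[k,:2].astype(np.float32)),X[k].mean(0))
    k=m&(X[:,2]<69);
    if k.sum()>20:
        P=X[k];mu=P.mean(0);_,s,V=np.linalg.svd(P-mu);print("cu face plane",k.sum(),mu,V[2],s/np.sqrt(k.sum()))
    k=(X[:,2]>3)&(X[:,2]<20)&(abs(r-g)<15);print("base",k.sum(),np.median(X[k,2]),cv2.minAreaRect(X[k,:2].astype(np.float32)))
    k=(X[:,2]>73)&(r<40)&(g<40)&(b<40);print("block",k.sum(),np.median(X[k,2]),cv2.minAreaRect(X[k,:2].astype(np.float32)))
E
```

```text
top 41 [43.71659657 65.82257375 76.84107436]
cu top 9 ((573.7439575195312, 167.083740234375), (2.6195101737976074, 49.55683517456055), 73.18773651123047) [569.79930002 167.63086079  73.65881315]
cu face plane 32 [573.15472191 167.222962    61.48997621] [-0.0403537   0.03136751 -0.99869297] [17.9886895  12.60266255  7.02104885]
base 2595 10.797648550867688 ((587.6035766601562, 210.63787841796875), (182.92604064941406, 233.9190216064453), 0.47042298316955566)
block 246 77.8826318021993 ((596.1969604492188, 240.5325469970703), (30.702472686767578, 46.29018783569336), 74.01507568359375)
scene 461 [21.08717048 59.40940427 74.64077574]
cu top 152 ((591.8735961914062, 207.82437133789062), (93.2698974609375, 58.85464859008789), 64.89848327636719) [574.63804738 174.62859814  71.96697052]
cu face plane 309 [582.39285117 175.59565129  48.20953744] [-0.24557111  0.14132817 -0.95902095] [18.41284273 15.00978861 12.66451337]
base 3709 11.067493105729616 ((588.7691040039062, 207.9384307861328), (219.45916748046875, 177.4578399658203), 50.729488372802734)
block 523 76.8293401081833 ((591.9842529296875, 226.89688110351562), (63.26464080810547, 46.402828216552734), 71.92545318603516)
```

```bash
python3 - <<'E'
import cv2
s=cv2.imread("pics/scene0.png")
cv2.imwrite("pics/c_under.png",cv2.convertScaleAbs(cv2.resize(s[185:235,245:335],None,fx=8,fy=8,interpolation=cv2.INTER_CUBIC),alpha=2))
E
```

```text
(no output)
```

View pics/c_under.png

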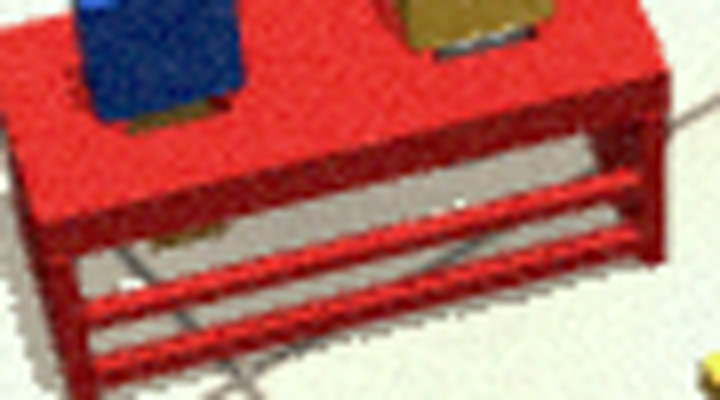

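```bash
python3 - <<'E'
import cv2
s=cv2.imread("pics/scene0.png");t=cv2.imread("pics/top0.png")
cv2.imwrite("pics/z_sc.png",cv2.convertScaleAbs(cv2.resize(s[325:375,390:450],None,fx=12,fy=12,interpolation=cv2.INTER_NEAREST),alpha=1.8))
cv2.imwrite("pics/z_top.png",cv2.convertScaleAbs(cv2.resize(t[222:267,198:248],None,fx=13,fy=13,interpolation=cv2.INTER_NEAREST),alpha=1.8))
E
```

```text
(no output)
```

View pics/z_sc.png

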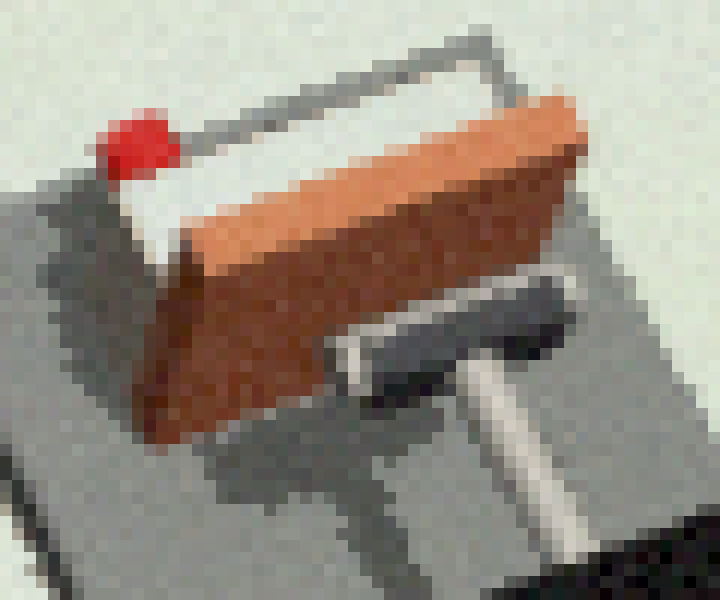

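View pics/z_top.png

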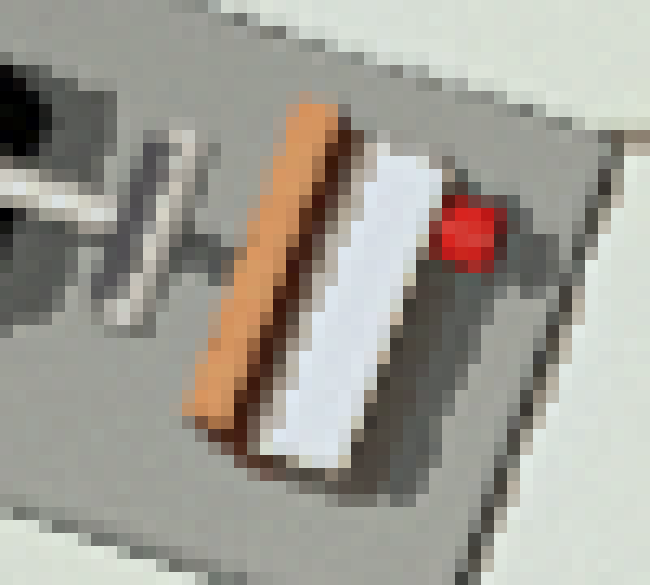

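```bash
python3 - <<'E'
from h import *
T=load("top0");S=load("scene0")
def t(x,y):return 198+x/13-.5,222+y/13-.5
def s(x,y):return 390+x/12-.5,325+y/12-.5
def show(n,a,b):
    d=a-b;print(n,a[:2].round(1),b[:2].round(1),"mid",((a+b)/2)[:2].round(1),"len",np.hypot(*d[:2]).round(1),"yaw",np.arctan2(d[1],d[0]).round(3))
show("top face edge",ray(T,*t(293,99),73),ray(T,*t(183,412),73))
show("top cu back",ray(T,*t(345,108),73),ray(T,*t(237,430),73))
show("sc face edge",ray(S,*s(587,150),73),ray(S,*s(205,279),73))
show("sc cu back",ray(S,*s(570,93),73),ray(S,*s(190,222),73))
print("sc face bottom left",ray(S,*s(160,447),12))
show("top nose right edge",ray(T,*t(205,130),68),ray(T,*t(150,328),68))
show("top nose left edge",ray(T,*t(150,130),68),ray(T,*t(92,300),68))
show("sc nose lower edge",ray(S,*s(575,320),68),ray(S,*s(365,400),68))
show("sc nose upper edge",ray(S,*s(560,262),70),ray(S,*s(330,343),70))
# base long edges top
def t8(x,y):return 160+x/8-.5,205+y/8-.5
show("base top upper edge z12",ray(T,*t8(160,55),12),ray(T,*t8(690,217),12))
show("base top left edge z12",ray(T,*t8(160,55),12),ray(T,*t8(42,365),12))
show("base lower edge z0",ray(T,*t8(42,367),0),ray(T,*t8(582,540),0))
E
```

```text
top face edge [604.  166.7] [547.6 183.9] mid [575.8 175.3] len 58.9 yaw -0.297
top cu back [602.4 157.4] [544.5 174.3] mid [573.4 165.8] len 60.3 yaw -0.284
sc face edge [548.9 185.8] [605.1 166.8] mid [577.  176.3] len 59.3 yaw 2.816
sc cu back [544.4 178.1] [600.7 159.3] mid [572.5 168.7] len 59.4 yaw 2.82
sc face bottom left [602.99434999 166.89752107  12.        ]
top nose right edge [599.3 183. ] [563.5 191.3] mid [581.4 187.1] len 36.8 yaw -0.228
top nose left edge [599.3 192.8] [568.5 201.8] mid [583.9 197.3] len 32.1 yaw -0.284
sc nose lower edge [566.6 201.7] [598.  192.2] mid [582.3 196.9] len 32.9 yaw 2.847
sc nose upper edge [562.8 194.7] [596.8 183.6] mid [579.8 189.2] len 35.7 yaw 2.825
base top upper edge z12 [660.3 277.7] [610.8 115.1] mid [635.6 196.4] len 169.9 yaw 1.276
base top left edge z12 [660.3 277.7] [564.6 308.1] mid [612.4 292.9] len 100.4 yaw -0.308
base lower edge z0 [566.  311.4] [514.2 146.2] mid [540.1 228.8] len 173.1 yaw 1.267
```

```bash
cat >> h.py <<'E'
def shift(cmd_xy_z_yaw, tgt):
    x,y,z,w=cmd_xy_z_yaw;X,Y,Z,W=tgt
    d=np.array([X-x,Y-y]);tx=np.array([np.cos(w),np.sin(w)]);ty=np.array([np.sin(w),-np.cos(w)])
    return np.array([d@tx,d@ty,z-Z,w-W]).round(2)
def apply(c,s):
    x,y,z,w=c;a,b,e,k=s
    return (x+a*np.cos(w)+b*np.sin(w),y+a*np.sin(w)-b*np.cos(w),z-e,w-k)
E
python3 -c "
from h import *
print(shift((170.292,522.963,219.446,2.8268),(523.3,-232,220,2.797)))"
```

```text
[-5.6941e+02 -6.0857e+02 -5.5000e-01  3.0000e-02]
```

Request:
jog_arm(
  deltas="-10 -11 0 0 94; -31 -33 0 0 80; -61 -66 0 0.03 60; -96 -102 0 0.03 50; -130 -139 0 0.03 50; -164 -175 0 0.03 50; -198 -212 0 0.03 50; -232 -248 0 0.03 50; -266 -285 0 0.03 50; -300 -321 0 0.03 50",
  squeeze=20,
)

```text
clock: 1.35
eef_pos: [356.1, 122.7, 219.5]
eef_rot: [3.141, 0.001, 2.797]
wrist_force: [-0.3, 0.8, 0.5]
finger_gap: 50.0
```

```bash
python3 -c "
from h import *
c=apply((170.292,522.963,219.446,2.8268),(-300,-321,0,.03));print(c)
print(shift(c,(523.3,-232,215,2.797)))"
```

```text
(np.float64(356.16237750909653), np.float64(124.8509519976493), 219.446, 2.7968)
[-277.92 -279.36    4.45   -0.  ]
```

Request:
jog_arm(
  deltas="-35 -36 0 0 50; -71 -71 0 0 50; -106 -107 0 0 50; -141 -142 0 0 50; -177 -178 0 0 50; -212 -213 0 0 50; -240 -242 0 0 50; -262 -263 0 0 50; -273 -274 2 0 50; -278 -279 4 0 50",
)

```text
clock: 2.6
eef_pos: [523.2, -232.0, 215.1]
eef_rot: [3.141, -0.0, 2.796]
wrist_force: [-0.5, 0.2, 0.4]
finger_gap: 49.8
```

```bash
python3 - <<'E'
from cell import manip, optics
import cv2
s=manip.read_state();print(s["eef_pos"],s["eef_rot"],s["joints"])
p,d=optics.camera("scene");c=p[100:240,210:370,::-1]
cv2.imwrite("pics/pre.png",cv2.convertScaleAbs(cv2.resize(c,None,fx=5,fy=4.2,interpolation=cv2.INTER_CUBIC),alpha=1.6))
p,d=optics.camera("top");cv2.imwrite("pics/pre_t.png",cv2.convertScaleAbs(cv2.resize(p[180:300,340:460,::-1],None,fx=5,fy=5,interpolation=cv2.INTER_CUBIC),alpha=1.6))
E
```

```text
[ 523.1807914  -231.99334616  215.12755453] [ 3.14148909e+00 -4.81671925e-04  2.79641433e+00] [-4.81387470e-01  3.53307338e-01  1.46063571e+00  3.83208615e-05
  1.32814088e+00 -1.70701466e+00]
```

View pics/pre.png

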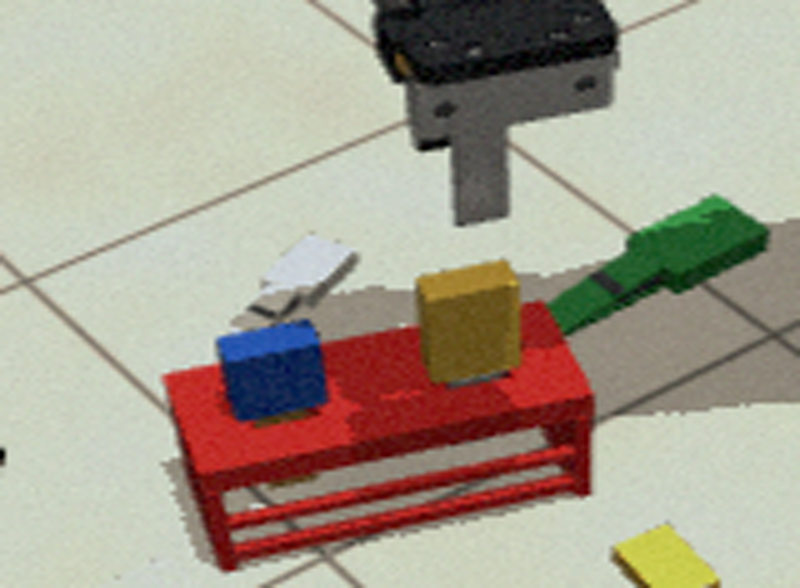

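Request:
jog_arm(
  deltas="0 0 10 0 50; 0 0 28 0 50; 0 0 48 0 50; 0 0 66 0 50; 0 0 80 0 50; 0 0 89 0 50; 0 0 94 0 50; 0 0 95 0 50; 0 0 95 0 35; 0 0 95 0 25",
)

```text
clock: 3.95
eef_pos: [523.6, -231.8, 120.8]
eef_rot: [-3.141, 0.001, 2.797]
wrist_force: [0.2, -0.5, -0.5]
finger_gap: 33.3
```

Request:
jog_arm(
  deltas="0 0 0 0 22; 0 0 0 0 19; 0 0 0 0 15; 0 0 0 0 10; 0 0 0 0 5; 0 0 0 0 0; 0 0 0 0 0; 0 0 0 0 0; 0 0 0 0 0; 0 0 0 0 0",
  squeeze=25,
)

```text
clock: 5.2
eef_pos: [523.5, -231.7, 120.5]
eef_rot: [-3.142, 0.0, 2.797]
wrist_force: [-0.3, 0.3, 3.7]
finger_gap: 17.8
```

Request:
jog_arm(
  deltas="0 0 -3 0 0; 0 0 -10 0 0; 0 0 -20 0 0; 0 0 -32 0 0; 0 0 -44 0 0; 0 0 -56 0 0; 0 0 -68 0 0; 0 0 -80 0 0; 0 0 -87 0 0; 0 0 -90 0 0",
)

```text
clock: 6.45
eef_pos: [523.5, -231.7, 210.8]
eef_rot: [-3.142, 0.0, 2.797]
wrist_force: [0.3, 0.3, -1.2]
finger_gap: 18.0
```

```bash
cat > snap.py <<'E'
import sys,cv2,numpy as np
from cell import manip,optics
tag=sys.argv[1]
s=manip.read_state();print({k:np.round(s[k],3) for k in("clock","eef_pos","eef_rot","joints","wrist_force","moment","finger_gap")})
for n in("scene","top"):
    p,d=optics.camera(n);c=optics.get_calibration(n)
    cv2.imwrite(f"pics/{n}_{tag}.png",p[:,:,::-1]);np.savez(f"{n}_{tag}.npz",p=p,d=d,K=c["intrinsics"],R=c["R"],t=c["t"])
E
cat > crop.py <<'E'
import sys,cv2
f,u0,u1,v0,v1,k,o=sys.argv[1:];u0,u1,v0,v1,k=map(int,(u0,u1,v0,v1,k))
i=cv2.imread(f"pics/{f}.png")[v0:v1,u0:u1]
cv2.imwrite(f"pics/{o}.png",cv2.convertScaleAbs(cv2.resize(i,None,fx=k,fy=k,interpolation=cv2.INTER_NEAREST),alpha=1.8))
E
python3 snap.py lift; python3 crop.py scene_lift 240 370 90 220 4 lift_s; python3 crop.py top_lift 360 450 190 290 6 lift_t
```

```text
{'clock': np.float64(6.45), 'eef_pos': array([ 523.516, -231.719,  210.787]), 'eef_rot': array([-3.142,  0.   ,  2.797]), 'joints': array([-0.481,  0.357,  1.466,  0.   ,  1.318, -1.707]), 'wrist_force': array([ 0.297,  0.309, -1.153]), 'moment': array([-0.047,  0.039,  0.022]), 'finger_gap': np.float64(17.999)}
```

View pics/lift_s.png

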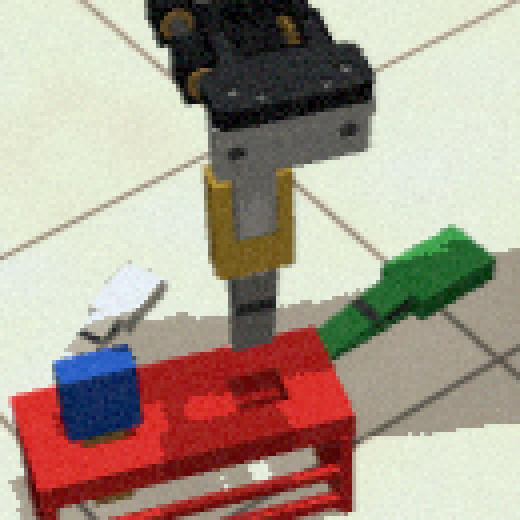

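View pics/lift_t.png

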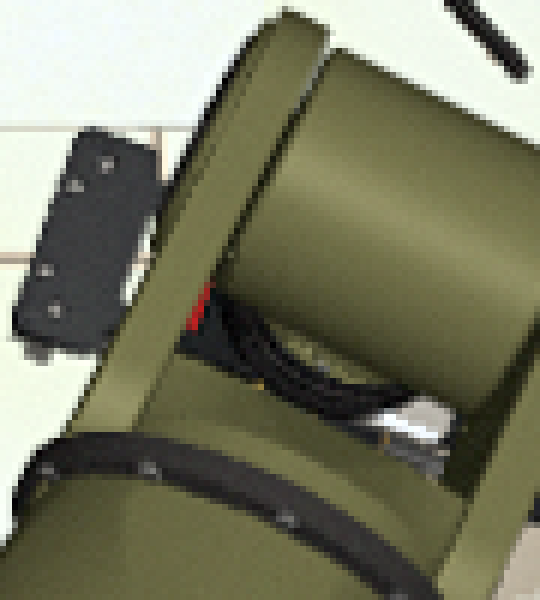

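```bash
python3 - <<'E'
from h import *
S=load("scene_lift")
w=-0.345;ex=np.array([np.cos(w),np.sin(w),0]);ey=np.array([-np.sin(w),np.cos(w),0]);ez=np.array([0,0,1])
O=np.array([523.5,-231.7,170.3])
for n,y in(("handle bottom",9),("A tip outer",-5),("B tip outer",9),("A/B other -9",-9),("B other 5",5)):
    z=0 if n[0]=="h" else -64
    x=20 if n[0]=="h" else 11
    q=np.array([proj(S,O+ex*a+ey*y+ez*z)[0] for a in(x,-x)]);print(n,((q-[240,90]+.5)*4).round(1).tolist())
E
```

```text
handle bottom [[216.5, 281.8], [294.5, 263.8]]
A tip outer [[232.1, 350.7], [272.4, 341.2]]
B tip outer [[239.7, 369.2], [280.4, 359.5]]
A/B other -9 [[229.9, 345.5], [270.2, 336.0]]
B other 5 [[237.5, 363.9], [278.1, 354.2]]
```

```bash
python3 -c "
from h import *
c=apply((170.292,522.963,219.446,2.8268),(-300,-321,0,.03));c=apply(c,(-278,-279,4,0));c=apply(c,(0,0,5,0));print(c)
s=shift(c,(579.9,187.3,210.4,2.8416));print(s,np.hypot(s[0],s[1]))
for k in (.03,.1,.2,.32,.44,.56,.68,.8,.9,1):print((s[:2]*k).round())"
```

```text
(np.float64(523.4984121046468), np.float64(-231.6930866929966), 210.446, 2.7968)
[ 8.854e+01  4.134e+02  5.000e-02 -4.000e-02] 422.77522585884805
[ 3. 12.]
[ 9. 41.]
[18. 83.]
[ 28. 132.]
[ 39. 182.]
[ 50. 232.]
[ 60. 281.]
[ 71. 331.]
[ 80. 372.]
[ 89. 413.]
```

Request:
jog_arm(
  deltas="3 12 0 0 0; 9 41 0 -0.01 0; 18 83 0 -0.02 0; 28 132 0 -0.03 0; 39 182 0 -0.04 0; 50 232 0 -0.045 0; 60 281 0 -0.045 0; 71 331 0 -0.045 0; 80 372 0 -0.045 0; 85 395 0 -0.045 0",
)

```text
clock: 7.8
eef_pos: [576.5, 171.1, 210.0]
eef_rot: [-3.141, -0.001, 2.844]
wrist_force: [-0.8, 0.3, -1.1]
finger_gap: 18.1
```

```bash
python3 -c "
from h import *
c=(523.4984121046468,-231.6930866929966,210.446,2.7968);c=apply(c,(85,395,0,-.045));print(c)
s=shift(c,(579.9,187.3,210.4,2.8416));print(s)"
```

```text
(np.float64(577.0116486621048), np.float64(168.78953903893893), 210.446, 2.8418)
[ 2.71 18.54  0.05  0.  ]
```

Request:
jog_arm(
  deltas="1 6 0 0 0; 2 13 0 0 0; 2.7 17 0 0 0; 2.7 18.5 2 0 0; 2.7 18.5 8 0 0; 2.7 18.5 14 0 0; 2.7 18.5 19 0 0; 2.7 18.5 22 0 0; 2.7 18.5 22 0 0; 2.7 18.5 22 0 0",
)

```text
clock: 9.05
eef_pos: [580.0, 187.3, 188.7]
eef_rot: [3.141, 0.0, 2.842]
wrist_force: [-0.3, 0.6, -0.4]
finger_gap: 17.9
```

```bash
python3 snap.py hov; python3 crop.py scene_hov 370 470 280 380 6 hov_s; python3 crop.py top_hov 180 270 200 280 7 hov_t
```

```text
{'clock': np.float64(9.05), 'eef_pos': array([579.959, 187.293, 188.668]), 'eef_rot': array([3.141, 0.   , 2.842]), 'joints': array([ 0.252,  0.457,  1.379, -0.   ,  1.306, -1.019]), 'wrist_force': array([-0.294,  0.575, -0.42 ]), 'moment': array([-0.008,  0.043,  0.019]), 'finger_gap': np.float64(17.929)}
```

View pics/hov_s.png

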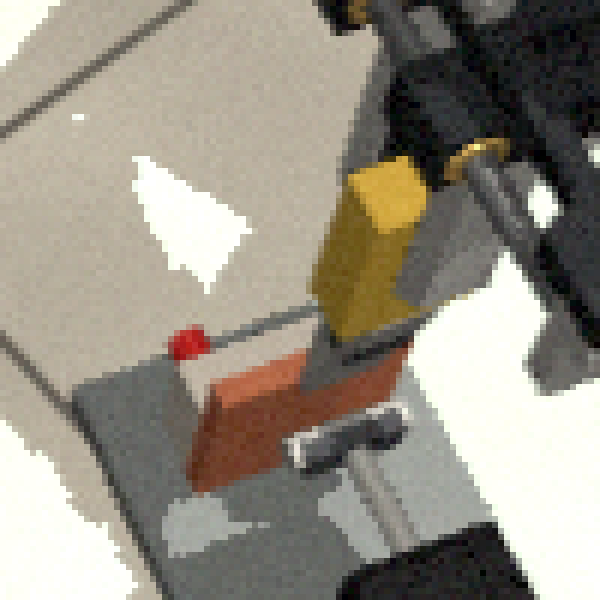

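View pics/hov_t.png

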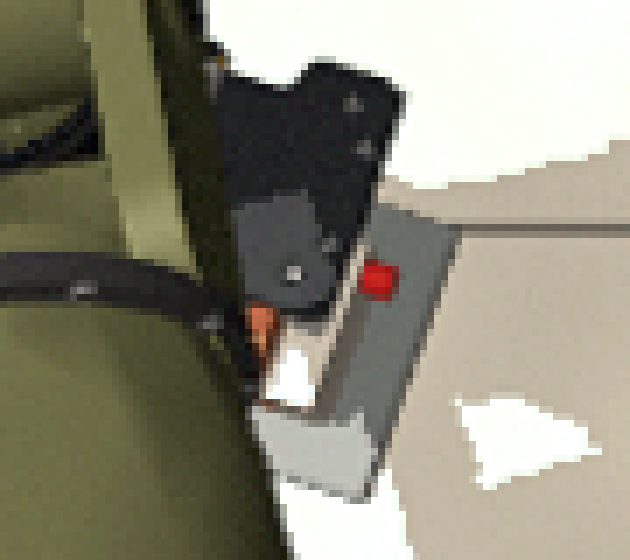

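```bash
cat >> h.py <<'E'
def overlay(tag,O,w,H,hw,gap,box,k,out,alpha=1.8):
    f=load("scene_"+tag);u0,u1,v0,v1=box
    im=f["p"][v0:v1,u0:u1,::-1];im=cv2.convertScaleAbs(cv2.resize(im,None,fx=k,fy=k,interpolation=cv2.INTER_NEAREST),alpha=alpha)
    def fr(o,a,P):
        P=np.array(P,float);c,s=np.cos(a),np.sin(a);return P@np.array([[c,s,0],[-s,c,0],[0,0,1]])+np.array(o)
    def ln(P,col):
        q=((proj(f,P)-[u0,v0]+.5)*k);cv2.polylines(im,[np.round(q*16).astype(np.int32)],False,col,1,cv2.LINE_AA,4)
    hb=[[20,-9,0],[20,9,0],[-20,9,0]];ln(fr(O,w,hb),(255,0,255))
    ln(fr(O,w,[[20,-9,60],[20,9,60],[-20,9,60],[-20,-9,60],[20,-9,60],[20,-9,0]]),(255,0,255))
    ln(fr(O,w,[[11,-9,0],[11,-9,-64],[11,-5,-64],[11,9,0]]),(0,255,0));ln(fr(O,w,[[11,-5,-64],[-11,-5,-64],[-11,9,0]]),(0,255,0))
    ln(fr(H,hw,[[30,0,12],[30,0,73],[-30,0,73],[-30,-8,73],[30,-8,73],[30,0,73]]),(255,255,0))
    ln(fr(H,hw,[[18,gap,68],[-18,gap,68]]),(0,0,255));ln(fr(H,hw,[[18,gap+5,73],[-18,gap+5,73]]),(0,0,255));ln(fr(H,hw,[[18,gap+10,68],[-18,gap+10,68]]),(0,0,255))
    ln(fr(H,hw,[[18,gap+5,63],[-18,gap+5,63]]),(0,0,255))
    cv2.imwrite(f"pics/{out}.png",im)
E
python3 -c "
from h import *
overlay('hov',(580,187.3,148.2),-0.3,(576.4,175.8,0),-0.3,12,(395,460,295,365),11,'ov_hov')"
python3 crop.py scene_hov 395 460 295 365 11 hov_s2
```

```text
(no output)
```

View pics/ov_hov.png

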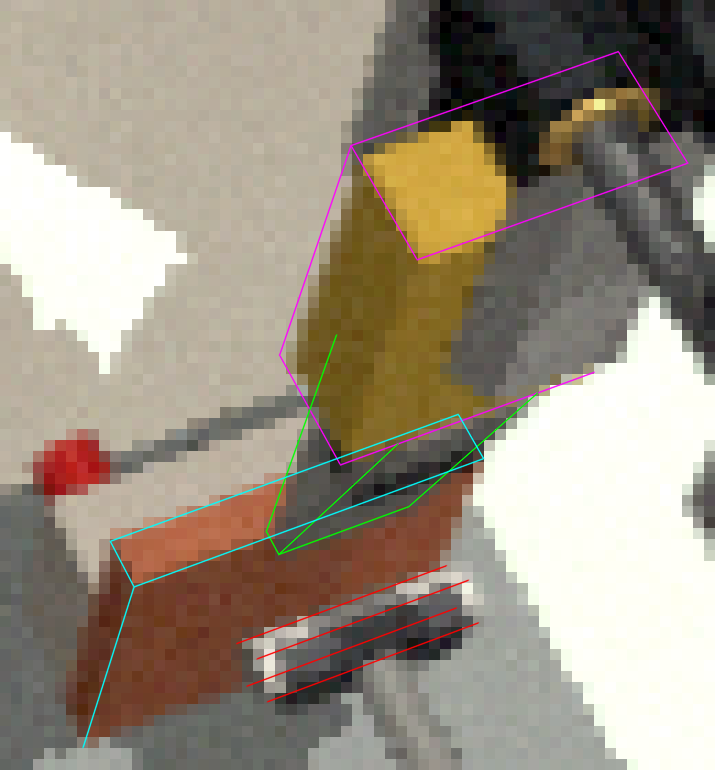

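View pics/hov_s2.png

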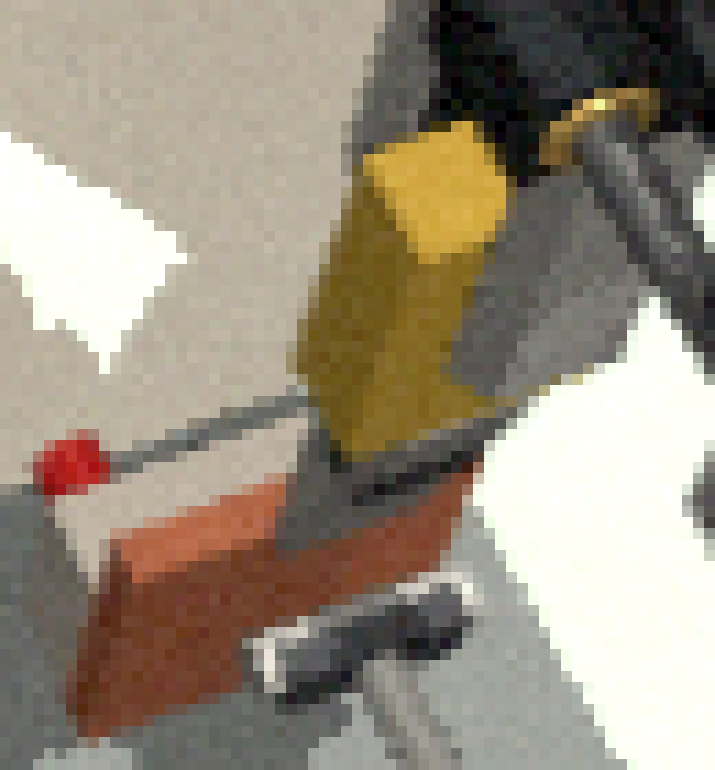

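Request:
jog_arm(
  deltas="0 0 4 0 0; 0 0 7 0 0; 0 0 8 0 0; 0 0 9 0 0; 0 0 10 0 0; 0 0 11 0 0; 0 0 12 0 0; 0 0 13 0 0; 0 0 13 0 0; 0 0 13 0 0",
)

```text
clock: 10.4
eef_pos: [579.9, 187.2, 175.5]
eef_rot: [-3.142, 0.0, 2.842]
wrist_force: [-0.4, 0.6, -1.4]
finger_gap: 17.8
```

```bash
python3 -c "
from cell import manip
import numpy as np
for i in range(3):
  s=manip.read_state();print(s['eef_pos'].round(2),s['wrist_force'].round(2),s['moment'].round(3))"
```

```text
[579.9  187.25 175.48] [-0.35  0.58 -1.4 ] [ 0.     0.026 -0.029]
[579.9  187.25 175.48] [-0.35  0.58 -1.4 ] [ 0.     0.026 -0.029]
[579.9  187.25 175.48] [-0.35  0.58 -1.4 ] [ 0.     0.026 -0.029]
```

Request:
jog_arm(
  deltas="0 0 1 0 0; 0 0 2 0 0; 0 0 3.5 0 0; 0 0 5 0 0; 0 0 6.5 0 0; 0 0 8 0 0; 0 0 9.5 0 0; 0 0 11 0 0; 0 0 12 0 0; 0 0 12 0 0",
)

```text
clock: 11.65
eef_pos: [579.9, 187.3, 163.4]
eef_rot: [-3.142, -0.0, 2.842]
wrist_force: [-0.0, -0.6, -1.1]
finger_gap: 18.1
```

```bash
python3 snap.py in1; python3 -c "
from h import *
overlay('in1',(580,187.3,123),-0.3,(576.4,175.8,0),-0.3,12,(395,460,295,365),11,'ov_in1')"
```

```text
{'clock': np.float64(11.65), 'eef_pos': array([579.885, 187.26 , 163.394]), 'eef_rot': array([-3.142, -0.   ,  2.842]), 'joints': array([ 0.252,  0.479,  1.407,  0.   ,  1.256, -1.019]), 'wrist_force': array([-0.004, -0.557, -1.083]), 'moment': array([ 0.057,  0.006, -0.049]), 'finger_gap': np.float64(18.096)}
```

View pics/ov_in1.png

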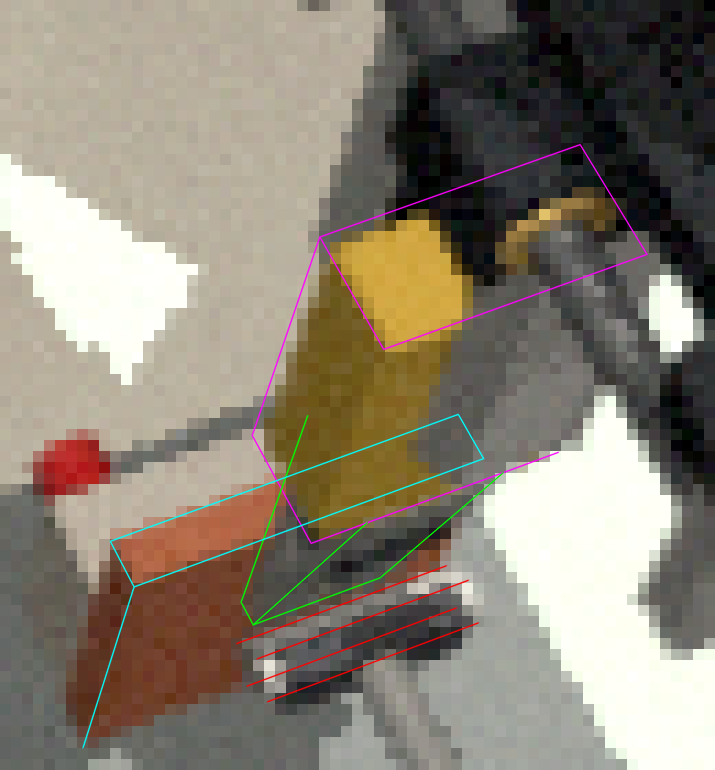

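Request:
jog_arm(
  deltas="0 -0.3 0 0 0; 0 -0.6 0 0 0; 0 -0.9 0 0 0; 0 -1.2 0 0 0; 0 -1.5 0 0 0; 0 -1.8 0 0 0; 0 -2 0 0 0; 0 -2 0 0 0; 0 -2 0 0 0; 0 -2 0 0 0",
)

```text
clock: 13.0
eef_pos: [579.3, 185.3, 163.4]
eef_rot: [-3.142, 0.0, 2.842]
wrist_force: [-0.0, -0.5, -1.1]
finger_gap: 18.0
```

```bash
cat > st.py <<'E'
from cell import manip
import numpy as np
s=manip.read_state();f=s['wrist_force'];w=s['eef_rot'][2];ty=np.array([np.sin(w),-np.cos(w)])
d=s['eef_pos'][:2]-np.array([576.4,175.8])
print(s['clock'],'pos',s['eef_pos'].round(2),'rot',s['eef_rot'].round(4),'F',f.round(2),'Fy_holder',(f[:2]@ty).round(2),'M',s['moment'].round(3),'gap',s['finger_gap'].round(2),'y rel',(d@ty).round(2))
E
python3 st.py
```

```text
Traceback (most recent call last):
  File "st.py", line 5, in <module>
    print(s['clock'],'pos',s['eef_pos'].round(2),'rot',s['eef_rot'].round(4),'F',f.round(2),'Fy_holder',(f[:2]@ty).round(2),'M',s['moment'].round(3),'gap',s['finger_gap'].round(2),'y rel',(d@ty).round(2))
                                                                                                                                                           ^^^^^^^^^^^^^^^^^^^^^
AttributeError: 'float' object has no attribute 'round'
```

No contact yet; creep on in smaller steps.

Request:
jog_arm(
  deltas="0 -0.1 0 0 0; 0 -0.2 0 0 0; 0 -0.3 0 0 0; 0 -0.4 0 0 0; 0 -0.5 0 0 0; 0 -0.6 0 0 0; 0 -0.7 0 0 0; 0 -0.8 0 0 0; 0 -0.8 0 0 0; 0 -0.8 0 0 0",
)

```text
clock: 14.25
eef_pos: [579.1, 184.6, 163.4]
eef_rot: [-3.142, -0.0, 2.842]
wrist_force: [-0.3, -0.7, -1.2]
finger_gap: 17.7
```

```bash
sed -i "s/s\['finger_gap'\].round(2)/round(float(s['finger_gap']),2)/" st.py; python3 st.py
```

```text
14.25 pos [579.06 184.6  163.43] rot [-3.1416 -0.      2.8418] F [-0.33 -0.7  -1.17] Fy_holder -0.76 M [-0.008 -0.008 -0.026] gap 17.68 y rel 9.19
```

Request:
jog_arm(
  deltas="0 -0.1 0 0 0; 0 -0.2 0 0 0; 0 -0.3 0 0 0; 0 -0.4 0 0 0; 0 -0.5 0 0 0; 0 -0.6 0 0 0; 0 -0.6 0 0 0; 0 -0.6 0 0 0; 0 -0.6 0 0 0; 0 -0.6 0 0 0",
)

```text
clock: 15.5
eef_pos: [578.9, 184.0, 163.4]
eef_rot: [-3.142, 0.0, 2.842]
wrist_force: [0.2, -0.0, -1.0]
finger_gap: 17.7
```

```bash
python3 st.py
```

```text
15.5 pos [578.89 184.01 163.44] rot [-3.1416  0.      2.8418] F [ 0.21 -0.02 -0.97] Fy_holder 0.04 M [0.024 0.037 0.019] gap 17.72 y rel 8.58
```

Request:
jog_arm(
  deltas="0 -0.1 0 0 0; 0 -0.2 0 0 0; 0 -0.3 0 0 0; 0 -0.4 0 0 0; 0 -0.5 0 0 0; 0 -0.5 0 0 0; 0 -0.5 0 0 0; 0 -0.5 0 0 0; 0 -0.5 0 0 0; 0 -0.5 0 0 0",
)

```text
clock: 16.75
eef_pos: [578.8, 183.6, 163.5]
eef_rot: [3.142, 0.0, 2.842]
wrist_force: [0.7, 0.9, -1.0]
finger_gap: 18.0
```

```bash
python3 st.py
```

```text
16.75 pos [578.75 183.55 163.47] rot [3.1416e+00 1.0000e-04 2.8418e+00] F [ 0.66  0.88 -1.05] Fy_holder 1.04 M [ 0.079 -0.046  0.016] gap 17.95 y rel 8.1
```

Request:
jog_arm(
  deltas="0 -0.1 0 0 0; 0 -0.2 0 0 0; 0 -0.3 0 0 0; 0 -0.3 0 0 0; 0 -0.3 0 0 0; 0 -0.3 0 0 0; 0 -0.3 0 0 0; 0 -0.3 0 0 0; 0 -0.3 0 0 0; 0 -0.3 0 0 0",
)

```text
clock: 18.0
eef_pos: [578.7, 183.3, 163.5]
eef_rot: [3.141, 0.0, 2.842]
wrist_force: [1.6, 3.3, -1.6]
finger_gap: 18.1
```

```bash
python3 st.py
```

```text
18.0 pos [578.66 183.33 163.46] rot [3.1415 0.     2.8418] F [ 1.56  3.26 -1.58] Fy_holder 3.58 M [ 0.969 -0.334 -0.11 ] gap 18.06 y rel 7.86
```

Request:
jog_arm(
  deltas="0 0.15 0 0 0; 0 0.15 1 0 0; 0 0.15 2.5 0 0; 0 0.15 4 0 0; 0 0.15 6 0 0; 0 0.15 8 0 0; 0 0.15 10 0 0; 0 0.15 11 0 0; 0 0.15 12 0 0; 0 0.15 12 0 0",
)

```text
clock: 19.25
eef_pos: [578.7, 183.4, 151.3]
eef_rot: [-3.142, -0.0, 2.842]
wrist_force: [1.3, 3.2, -0.6]
finger_gap: 17.8
```

```bash
python3 st.py
```

```text
19.25 pos [578.67 183.38 151.32] rot [-3.1415e+00 -1.0000e-04  2.8418e+00] F [ 1.35  3.2  -0.56] Fy_holder 3.45 M [ 0.887 -0.387 -0.068] gap 17.77 y rel 7.92
```

Request:
jog_arm(
  deltas="0 0.2 0 0 0; 0 0.2 1 0 0; 0 0.2 2 0 0; 0 0.2 3 0 0; 0 0.2 4 0 0; 0 0.2 5 0 0; 0 0.2 6 0 0; 0 0.2 7 0 0; 0 0.2 8 0 0; 0 0.2 8 0 0",
)

```text
clock: 20.5
eef_pos: [578.7, 183.5, 143.3]
eef_rot: [-3.141, -0.0, 2.842]
wrist_force: [0.7, 1.3, -1.1]
finger_gap: 17.6
```

```bash
python3 st.py
```

```text
20.5 pos [578.69 183.53 143.25] rot [-3.1414e+00 -2.0000e-04  2.8418e+00] F [ 0.73  1.25 -1.13] Fy_holder 1.41 M [ 0.274 -0.219 -0.001] gap 17.6 y rel 8.06
```

Request:
jog_arm(
  deltas="0 0 1 0 0; 0 0 2 0 0; 0 0 3 0 0; 0 0 4 0 0; 0 0 5 0 0; 0 0 6 0 0; 0 0 7 0 0; 0 0 7 0 0; 0 0 7 0 0; 0 0 7 0 0",
)

```text
clock: 21.75
eef_pos: [578.7, 183.6, 136.4]
eef_rot: [-3.141, -0.0, 2.842]
wrist_force: [-0.2, 0.2, -1.3]
finger_gap: 17.7
```

```bash
python3 st.py
```

```text
21.75 pos [578.71 183.57 136.39] rot [-3.1415e+00 -2.0000e-04  2.8418e+00] F [-0.19  0.22 -1.28] Fy_holder 0.15 M [ 0.152 -0.055 -0.042] gap 17.73 y rel 8.1
```

Request:
jog_arm(
  deltas="0 -0.1 0.5 0 0; 0 -0.1 1 0 0; 0 -0.1 1.5 0 0; 0 -0.1 2 0 0; 0 -0.1 2.5 0 0; 0 -0.1 3 0 0; 0 -0.1 3.5 0 0; 0 -0.1 4 0 0; 0 -0.1 4 0 0; 0 -0.1 4 0 0",
)

```text
clock: 23.0
eef_pos: [578.8, 183.5, 132.5]
eef_rot: [3.141, 0.0, 2.842]
wrist_force: [0.5, 1.2, 2.4]
finger_gap: 17.8
```

```bash
python3 st.py
```

```text
23.0 pos [578.81 183.48 132.5 ] rot [3.1415e+00 2.0000e-04 2.8418e+00] F [0.5  1.21 2.39] Fy_holder 1.31 M [ 0.105 -0.182 -0.08 ] gap 17.79 y rel 8.05
```

Request:
jog_arm(
  deltas="0 0 0.3 0 0; 0 0 0.6 0 0; 0 0 0.9 0 0; 0 0 1.2 0 0; 0 0 1.5 0 0; 0 0 1.8 0 0; 0 0 2 0 0; 0 0 2 0 0; 0 0 2 0 0; 0 0 2 0 0",
)

```text
clock: 24.25
eef_pos: [578.8, 183.5, 130.6]
eef_rot: [3.141, 0.0, 2.842]
wrist_force: [-0.4, 0.2, 5.7]
finger_gap: 18.1
```

```bash
python3 st.py
```

```text
24.25 pos [578.78 183.49 130.6 ] rot [3.1415e+00 2.0000e-04 2.8418e+00] F [-0.38  0.18  5.7 ] Fy_holder 0.06 M [ 0.066 -0.093 -0.046] gap 18.06 y rel 8.05
```

Request:
jog_arm(
  deltas="0 0 0.2 0 0; 0 0 0.4 0 0; 0 0 0.6 0 0; 0 0 0.8 0 0; 0 0 0.9 0 0; 0 0 0.9 0 0; 0 0 0.9 0 0; 0 0 0.9 0 0; 0 0 0.9 0 0; 0 0 0.9 0 0",
)

```text
clock: 25.5
eef_pos: [578.8, 183.5, 129.8]
eef_rot: [3.141, 0.0, 2.842]
wrist_force: [-0.1, 0.0, 6.7]
finger_gap: 18.0
```

```bash
python3 st.py; python3 snap.py snug; python3 -c "
from h import *
overlay('snug',(578.9,183.5,89.2),-0.3,(576.2,175,0),-0.3,12,(395,460,295,365),11,'ov_snug')"
```

```text
25.5 pos [578.83 183.48 129.82] rot [3.1414e+00 3.0000e-04 2.8418e+00] F [-0.15  0.02  6.72] Fy_holder -0.03 M [ 0.009  0.015 -0.079] gap 17.96 y rel 8.06
{'clock': np.float64(25.5), 'eef_pos': array([578.826, 183.482, 129.816]), 'eef_rot': array([3.141, 0.   , 2.842]), 'joints': array([ 0.247,  0.508,  1.446, -0.   ,  1.187, -1.024]), 'wrist_force': array([-0.146,  0.018,  6.722]), 'moment': array([ 0.009,  0.015, -0.079]), 'finger_gap': np.float64(17.958)}
```

View pics/ov_snug.png

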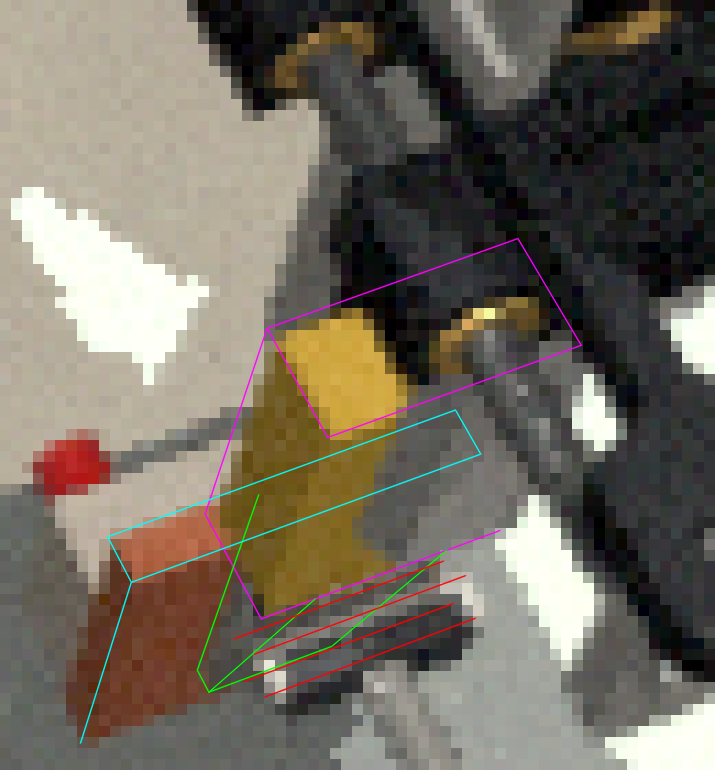

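Request:
jog_arm(
  deltas="0 0 0 0 18.5; 0 0 0 0 19; 0 0 0 0 20; 0 0 0 0 21; 0 0 0 0 23; 0 0 0 0 25; 0 0 0 0 28; 0 0 0 0 32; 0 0 0 0 36; 0 0 0 0 40",
  squeeze=5,
)

```text
clock: 26.85
eef_pos: [578.7, 183.5, 129.6]
eef_rot: [3.142, 0.0, 2.842]
wrist_force: [0.9, 0.4, -0.2]
finger_gap: 40.0
```

```bash
python3 st.py; python3 snap.py rel; python3 -c "
from h import *
overlay('rel',(578.9,183.5,89.2),-0.3,(576.2,175,0),-0.3,12,(395,460,295,365),11,'ov_rel')"
```

```text
26.85 pos [578.73 183.49 129.55] rot [3.1416 0.     2.8418] F [ 0.89  0.44 -0.16] Fy_holder 0.69 M [-0.01  -0.008 -0.012] gap 39.98 y rel 8.03
{'clock': np.float64(26.85), 'eef_pos': array([578.731, 183.488, 129.552]), 'eef_rot': array([3.142, 0.   , 2.842]), 'joints': array([ 0.247,  0.508,  1.447, -0.   ,  1.187, -1.024]), 'wrist_force': array([ 0.892,  0.442, -0.162]), 'moment': array([-0.01 , -0.008, -0.012]), 'finger_gap': np.float64(39.982)}
```

View pics/ov_rel.png

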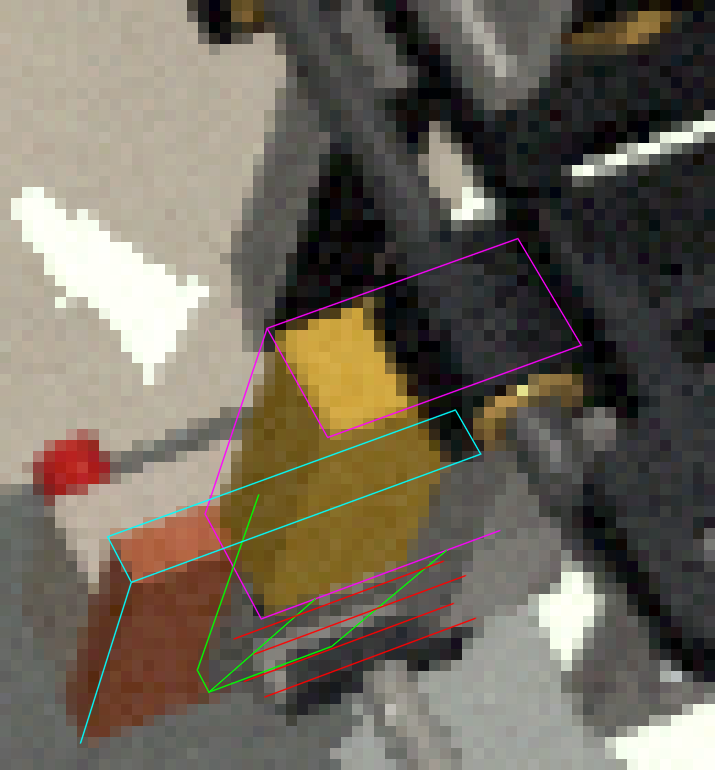

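The blade stayed put after release. I'm retracting straight up.

Request:
jog_arm(
  deltas="0 0 -2 0 40; 0 0 -8 0 40; 0 0 -16 0 40; 0 0 -26 0 40; 0 0 -38 0 40; 0 0 -52 0 40; 0 0 -68 0 40; 0 0 -84 0 40; 0 0 -96 0 40; 0 0 -100 0 40",
)

```text
clock: 28.2
eef_pos: [578.9, 183.5, 230.5]
eef_rot: [3.141, 0.001, 2.842]
wrist_force: [0.0, -0.6, -1.3]
finger_gap: 39.4
```

Request:
jog_arm(
  deltas="0 -10 0 0 40; 0 -30 0 0 40; 0 -60 0 0 40; 0 -95 0 0 40; 0 -130 0 0 40; 0 -165 0 0 40; 0 -190 0 0 40; 0 -205 0 0 40; 0 -210 0 0 40; 0 -210 0 0 40",
)

```text
clock: 29.45
eef_pos: [516.7, -17.1, 229.5]
eef_rot: [3.142, -0.0, 2.842]
wrist_force: [-0.6, 0.5, -0.3]
finger_gap: 39.5
```

```bash
python3 st.py; python3 snap.py end; python3 -c "
from h import *
overlay('end',(578.9,183.5,90.2),-0.3,(576.2,175,0),-0.3,13,(395,460,295,365),11,'ov_end')"
```

```text
29.45 pos [516.69 -17.08 229.46] rot [ 3.1415e+00 -1.0000e-04  2.8417e+00] F [-0.64  0.48 -0.32] Fy_holder 0.27 M [-0.067 -0.032 -0.018] gap 39.54 y rel -201.91
{'clock': np.float64(29.45), 'eef_pos': array([516.687, -17.079, 229.464]), 'eef_rot': array([ 3.142, -0.   ,  2.842]), 'joints': array([-0.104,  0.218,  1.6  ,  0.   ,  1.324, -1.375]), 'wrist_force': array([-0.644,  0.48 , -0.322]), 'moment': array([-0.067, -0.032, -0.018]), 'finger_gap': np.float64(39.539)}
```

View pics/ov_end.png

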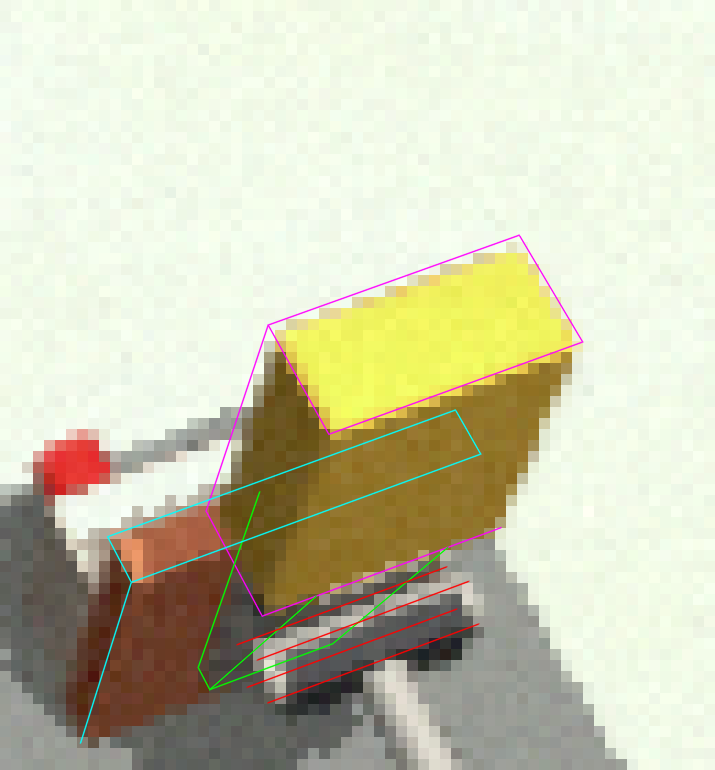

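View pics/top_end.png

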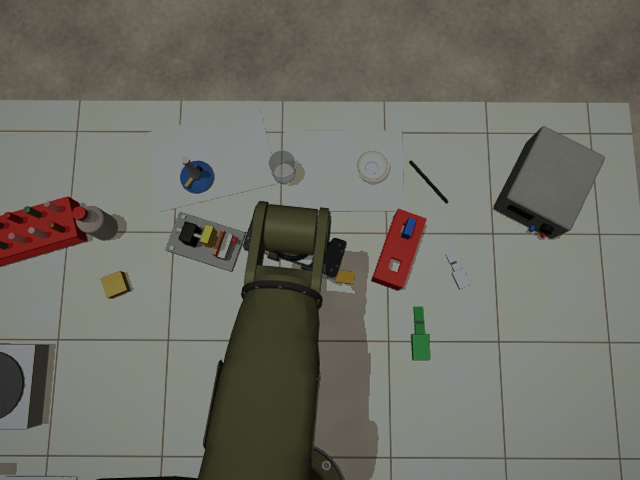

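The scene crop shows the blade upright in the gap, with its handle-top corner at about (330,433) and bottom corner at about (262,610), both matching the upright model. The top view shows the burner (197,177), beaker (283,167), dish (373,167) and strip (409,228) where they were.

```bash
python3 -c "
from cell import workorder
print(workorder.sign_off())"
```

```text
the job is handed in; nothing more can be done
None
```

The yellow-handled blade from the red rack is wedged upright in the gap, released, and the job was handed in at about 29.5 s. No verdict was reported.

- **Insertion:** I lowered the tip clear of the plate to about 59 mm and moved it sideways until it pressed on the copper with about 3.5 N. I then eased that side push to near zero and slid the blade down. The last wrist reading before release was +6.7 N against about -1.1 N carrying the blade, so the downward push was about 7.8 N. The tip was at about 25–27 mm, well off the floor.
- **After release:** The pictures show no visible shift and the handle fits the upright model to within about a pixel. The strip, beaker, dish, burner and look-alikes look unmoved in the top view.
- **Not checked directly:** I could not measure the plate force after release. From the task's ratio of 0.6 N side force per newton of push I expect about 4.7 N, inside the 2.5–7.5 N band.
- **Disagreements:** My camera estimate of the plate face was off by about 0.9 mm, and first contact corrected it. The blade may also have slipped about 1 mm upward in the grip while pressing.

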